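# Shut and lock the slide damper of a duct section

## Robot

A 7-joint arm with a two-finger parallel gripper is mounted at the origin on the work surface. World frame = base frame: x ahead of the robot, y to its left, z up, the work surface at z = 0. Lengths are in mm, angles in rad, forces in N, time in s.
With the tool pointing down it reaches from about 400 to 900 mm from the base axis. Payload 5.6 kg.
Tool frame: the origin (TCP) lies midway between the tips of the shut fingers; the grasp point (between the pads) lies 19 mm behind it; z points along the fingers, y is the line along which they close (so a half turn about z gives the same grasp; the last joint's range is limited). The gripper opens to 92 mm and grips with 3 to 60 N. Pads are 20 mm wide; open, the fingers measure 128 mm over their backs; the gripper's body (75 mm by 189 mm) begins 69 mm behind the grasp point.
Start: joints at [-1.325, 0.468, -0.012, 1.603, 0.006, 1.071, -0.056], TCP at [185.164, 623.077, 179.792] pointing down, gripper open.
Joint ranges: [-2.53, 2.53], [-0.31, 2.02], [-1.57, 1.55], [0.28, 2.44], [-1.29, 4.43], [0.15, 1.84], [-2.92, 2.92]. Speed limits (rad/s): [2.57, 2.57, 3.14, 3.14, 3.14, 3.14, 3.14].

## Interface

Orientations are given as a rotation vector (axis times angle).
In Python, from cell import robot, grip, kin, viewer gives the robot as it stands. Calls block until the motion is done:
- robot.movep(position, orientation): joint-space move of the TCP to a pose.
- robot.servo_line(position, feed=150, rotation=None): straight line of the TCP; rotation=None keeps the orientation; feed is the mean speed in mm/s.
- robot.goto_joints(angles): joint-space move.
- grip(opening, newtons=None): opening from 0.0 (shut) to 1.0 (fully open); newtons is the grip in N (None keeps the last); returns when the fingers have stopped.
- robot.hold(seconds).
- kin.ik(position, orientation): joint angles nearest the present ones, or None.
- robot.observe(): the state.
- viewer.read_camera(name): name is "scene" or "side" or "wrist"; returns the picture (480x640x3 uint8, red, green, blue); there is no depth.
- viewer.camera_info(name): a dict with "camera_matrix" (3x3 intrinsics, pixels), "R" (3x3) and "t" (3): a world point X has camera coordinates R X + t. Camera axes: x right, y down, z forward; pixel columns grow to the right and rows downward; lengths in mm; the calibration is good to about 2 mm. The wrist camera is an equidistant fisheye: a pixel r from the principal point sees the ray r / f radians off the axis. A picture is of the moment at which its call begins: read the wrist's pose just before it. camera_info takes no time and is no camera call; for the wrist camera it gives the pose at the moment of the call.
A pose or a line that the arm cannot do raises robot.IKError and nothing moves.
- robot.job_done(): hands the job in; it is judged then, once.
Trained networks look in the newest picture that a camera, given by its name, has taken for a name from the list of things; names that differ only in an ending like _2 or _b are one class to them, and where a whole thing is asked for, a point or a joint stands for the part that bears it (a point fixed in the world has none). Each returns a list of dicts, best first, with "confidence" (0 to 1); they miss things now and then, are a little off and sometimes report something else, mostly with a low value. They report only what shows in the picture. A call takes as long as a camera call.
- viewer.silhouettes(name, camera): "mask" (480x640 bool, what is visible of it).
- viewer.pinpoint(name, camera): "at" ([x, y, z] in mm, in the coordinates of the camera as it stood for that picture, good to about 4 mm: a listed point, or the origin of a listed thing).
The state is a dict: "t": time; "joints": joint angles; "joint_velocities": joint speeds; "joint_torque": joint torques, N m; "tcp_pos": TCP position; "tcp_rot": TCP orientation; "contact_force": force on the tool from outside, world axes, zero at the start; "wrist_torque": the same for the moment, N m; "grip_width": opening from 0.0 (shut) to 1.0 (fully open); "grip_force": force on a finger pad.
Only numpy, scipy, OpenCV 4.12 (cv2) and the standard library are available. Lean on these libraries where they do the work, as an engineer would, in place of code of your own. Each camera call takes 0.05 s, during which the arm holds its last target. There are 200 camera calls.

## Task

Shut the slide damper of the duct section on the bench: with the fingertips, push the upright pin along the long leg of its L-shaped slot, all the way to the corner, then push it sideways to the very end of the short leg, so that the damper is locked shut. Only push the pin, do not lift it; leave the jar, the bracket, the hammer and the can where they are, and finish with the hand clear of everything.

Things in the scene. Friction and masses are not known exactly. Their poses are not given: they have to be found in the camera images.
- damper: Galvanised duct section lying fixed on the bench: 412 mm long (its x), 316 mm wide (its y), sheet top 80 mm above the bench, end flanges 86 mm high. Origin: centre of its underside, z up. On its -x half lies a guide plate, 160 by 120 by 10 mm (top at z = 90 mm, x -165 to -5, y -45 to 75 mm), with an L-shaped slot 17 mm wide.
- slot_start (a point): Point on the guide plate's top face: pin centre at the open end of the slot's long leg, at (-130, 0, 90) mm in the duct's frame. The long leg runs from here along the duct's +x.
- slot_corner (a point): Pin centre at the corner of the slot, at (-30, 0, 90) mm in the duct's frame. The short leg runs from here along the duct's +y.
- slot_end (a point): Pin centre at the very end of the short leg, at (-30, 36, 90) mm in the duct's frame.
- spigot (a point): Centre of the rim of the rectangular spigot, the opening that the damper blade shuts: 102 by 126 mm outside, at (80, 0, 110) mm in the duct's frame, standing 30 mm above the sheet top.
- pin_top (a point): Centre of the top of the upright pin in the slot: a dark steel cylinder 24 mm in diameter, from 93.5 to 131.5 mm above the bench (41.5 mm above the guide plate), on a 12 mm shank with 2.5 mm play to each side of the slot. It stays upright. Sliding it takes 2 to 5 N; it stays where left, with hard stops at the ends.
- blade (a joint): Slide of the damper blade, which the pin carries along the duct's +x: 0 m = open (pin at the near end of the long leg), 0.100 m = fully shut (pin at the corner, hard stop). The pin can turn the corner only within about 2 mm of fully shut.
- bolt (a joint): Sideways slide of the pin along the duct's +y: 0 m = in line with the long leg, 0.036 m = at the very end of the short leg, locked (hard stop). Blocked by the slot's edge while the pin is in the long leg.
- pin_lift (a joint): How far the pin is lifted out of the slot: 0 m = down where it belongs; it weighs 0.12 kg and falls back by itself.
- rivet_jar: Bystander: small grey jar with a steel cap, 44 mm in diameter, 55 mm high, standing upright on the duct's top face beside the guide plate, on the duct's -y side. Origin: centre of its underside.
- bracket: Bystander: L-shaped steel bracket, 50 by 36 mm, 45 mm high, standing on the duct's top face beside the guide plate, on the duct's +y side. Origin: centre of its underside.
- hammer: Bystander: hammer, 280 mm long, lying on the bench to the robot's left of the duct.
- oil_can: Bystander: steel can 66 mm in diameter, 120 mm high, standing on the bench to the robot's right of the duct. Origin: centre of its underside.

How it is judged:
By the outcome, as a careful person would: the job done as asked, in the order asked, and still so for the second after the job is handed in, with the robot touching nothing.
It also fails if it takes over 42 s, if anything falls off the work surface, if the arm or the gripper's body presses on something with over 40 N, if the wrist force passes 120 N, or if a joint passes its speed limit or range.

## Working session

There is one attempt and no reset: what is moved stays moved. The work goes in short steps, each a Python script; the robot and the scene stay as the last script left them, time stands still between calls to the robot, and variables do not carry over. Pictures are saved under pics/ and viewed, at most 10 in all, crops included, and the job is handed in when it is done.

```bash
ls; mkdir -p pics
cat > h.py <<'E'
from cell import robot, grip, kin, viewer
import numpy as np, cv2
def pin(name,cam):
    i=viewer.camera_info(cam)
    return [(np.round(np.array(i["R"]).T@(np.array(d["at"])-np.array(i["t"])),1).tolist(),round(d["confidence"],2)) for d in viewer.pinpoint(name,cam)[:2]]
def snap(cam,f):
    im=viewer.read_camera(cam); cv2.imwrite("pics/"+f,im[:,:,::-1]); return im
E
python3 - <<'E'
from h import *
for c in ("scene","side","wrist"):
    snap(c,c+"0.png")
    for n in ("damper","slot_start","slot_corner","slot_end","spigot","pin_top","rivet_jar","bracket","oil_can","hammer"):
        print(c,n,pin(n,c))
o=robot.observe(); print(o["t"],o["tcp_pos"],o["tcp_rot"],o["contact_force"])
E
```

```text
pics
scene damper [([596.7, -56.3, -1.0], 0.7), ([560.4, -40.3, 88.2], 0.39)]
scene slot_start [([472.3, -4.8, 89.2], 0.74)]
scene slot_corner [([562.4, -39.6, 88.6], 0.58)]
scene slot_end [([574.1, -8.4, 89.4], 0.67)]
scene spigot [([667.9, -79.5, 107.5], 0.87)]
scene pin_top [([455.0, -120.2, 80.2], 0.59), ([472.0, -11.4, 128.3], 0.48)]
scene rivet_jar [([451.5, -121.0, 79.5], 0.75)]
scene bracket [([532.7, 89.6, 75.9], 0.77)]
scene oil_can [([568.1, -488.2, 1.1], 0.92)]
scene hammer [([497.0, 486.9, -2.8], 0.82), ([534.1, 91.5, 77.4], 0.16)]
side damper [([591.3, -54.6, 1.1], 0.59)]
side slot_start []
side slot_corner [([560.1, -37.9, 88.5], 0.97), ([670.1, -79.1, 112.8], 0.28)]
side slot_end [([576.1, -13.4, 88.3], 0.92)]
side spigot [([670.7, -79.9, 111.5], 0.92)]
side pin_top [([472.3, -6.7, 131.4], 0.49)]
side rivet_jar [([446.9, -122.2, 82.5], 0.93)]
side bracket [([526.1, 87.6, 87.1], 0.93)]
side oil_can [([569.4, -482.3, 0.7], 0.91)]
side hammer [([492.4, 489.3, 3.4], 0.78), ([576.5, -11.5, 88.1], 0.72)]
wrist damper []
wrist slot_start [([493.9, 489.2, -0.1], 0.18)]
wrist slot_corner []
wrist slot_end []
wrist spigot []
wrist pin_top []
wrist rivet_jar []
wrist bracket []
wrist oil_can []
wrist hammer [([495.0, 488.5, -2.5], 0.87)]
1.65 [185.14685786 623.07486328 179.7856644 ] [4.52203435e-01 3.10884423e+00 2.98128985e-05] [ 0.29310371 -0.08096152  0.421359  ]
```

Run:
```python
from h import *
L=np.array([[-130,0],[-30,0],[-30,36],[80,0],[0,0],[-130,0]],float)
L=np.vstack([L,[[-30,0],[-30,36],[80,0],[0,0],[-130,0]]])
W=np.array([[472.3,-4.8],[562.4,-39.6],[574.1,-8.4],[667.9,-79.5],[596.7,-56.3],[472,-11.4],[560.1,-37.9],[576.1,-13.4],[670.7,-79.9],[591.3,-54.6],[472.3,-6.7]])
a=L@[1,1j]; b=W@[1,1j]
r=np.sum((b-b.mean())*np.conj(a-a.mean())); th=np.angle(r); o=b.mean()-np.exp(1j*th)*a.mean()
print("yaw",th,"origin",o); print(np.round(b-(np.exp(1j*th)*a+o),1))
for n,p in dict(jar=449.2-121.6j,bracket=529.5+88.5j).items(): print(n,(p-o)*np.exp(-1j*th))
```

```text
yaw -0.35293020934215824 origin (592.6764228736597-52.821755793212354j)
[ 1.6+3.1j -2.1+2.9j -2.9+0.3j  0.2+1.j   4. -3.5j  1.3-3.5j -4.4+4.6j
 -0.9-4.7j  3. +0.6j -1.4-1.8j  1.6+1.2j]
jar (-110.8599746968266-114.13148911237735j)
bracket (-108.13018380692046+110.77437617729753j)
```

View pics/scene0.png

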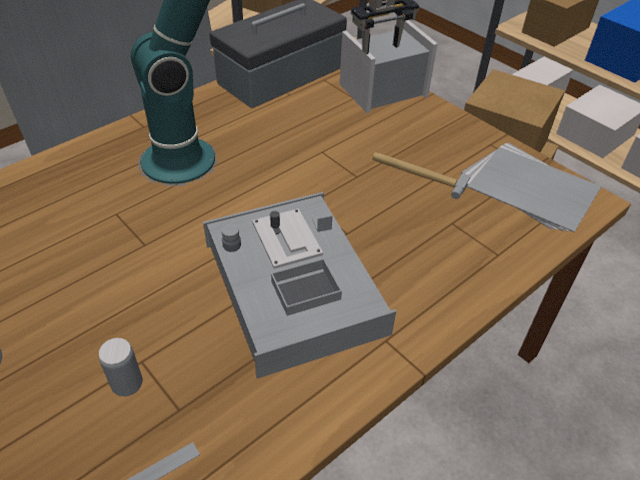

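View pics/side0.png

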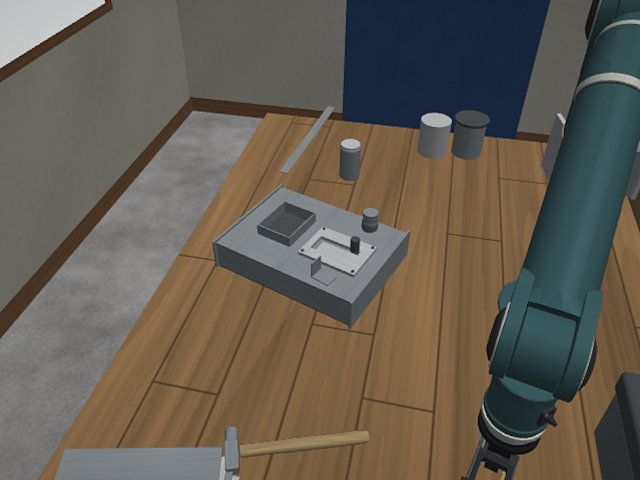

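```bash
cat >> h.py <<'E'
from scipy.spatial.transform import Rotation as Ro
TH=-0.353; O=592.7-52.8j
def w(x,y,z):
    p=O+np.exp(1j*TH)*complex(x,y); return [p.real,p.imag,z]
def rot(s=1):
    y=s*np.array([-np.sin(TH),np.cos(TH),0]); z=np.array([0,0,-1.]); return Ro.from_matrix(np.c_[np.cross(y,z),y,z]).as_rotvec()
E
python3 - <<'E'
from h import *
o=robot.observe()
for s in (1,-1): print(s,kin.ik(w(-175,0,230),rot(s)))
robot.servo_line([*o["tcp_pos"][:2],290],feed=200)
q=[kin.ik(w(-175,0,230),rot(s)) for s in (1,-1)]
S=min((1,-1),key=lambda s: 9 if q[(1-s)//2] is None else abs(q[(1-s)//2][6]))
print("S",S); grip(0.0)
robot.movep(w(-175,0,230),rot(S))
o=robot.observe(); print(o["t"],o["tcp_pos"],o["grip_width"],o["contact_force"])
snap("wrist","wrist1.png")
for n in ("damper","slot_start","slot_corner","slot_end","spigot","pin_top","rivet_jar","bracket"): print(n,pin(n,"wrist"))
E
```

```text
1 [-6.74051839e-01 -1.75133415e-04  5.89290018e-01  2.08405002e+00
  1.11721179e-04  1.05768824e+00  1.13297966e+00]
-1 [-0.7301069  -0.00336365  0.64627636  2.08656407  0.00232503  1.05771505
 -2.00877087]
S 1
6.0667 [428.75791828   8.45911474 230.05861705] 0.005199770688937938 [-0.74664798 -0.06626429 -0.8593504 ]
damper [([453.1, -126.5, 81.9], 0.29), ([495.0, 488.6, -3.6], 0.16)]
slot_start [([467.6, -11.0, 92.4], 0.66)]
slot_corner []
slot_end []
spigot [([662.2, -80.0, 109.2], 0.89)]
pin_top [([469.3, -11.1, 135.8], 0.59)]
rivet_jar [([453.4, -126.2, 80.8], 0.69)]
bracket [([523.1, 87.2, 82.6], 0.87)]
```

View pics/wrist1.png

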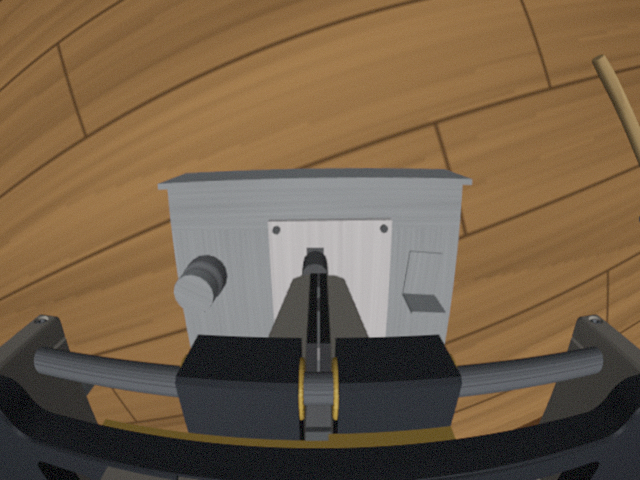

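```bash
cat >> h.py <<'E'
def push(pts,lim,feed=40):
    for p in pts:
        robot.servo_line(w(*p),feed=feed)
        o=robot.observe(); f=np.array(o["contact_force"]); u=np.exp(-1j*TH)*(complex(*f[:2]))
        d=(complex(*o["tcp_pos"][:2])-O)*np.exp(-1j*TH)
        print(round(o["t"],2),"tcp",np.round(d,1),round(o["tcp_pos"][2],1),"F",np.round(u,1),round(f[2],1))
        if abs(u)>lim: return
E
python3 - <<'E'
from h import *
robot.servo_line(w(-172,0,107),feed=120)
push([(-160,0,107),(-120,0,107),(-70,0,107)],25,feed=50)
push([(x,0,107) for x in np.arange(-62,-44,2)],14,feed=30)
snap("scene","scene2.png"); snap("wrist","wrist2.png")
print(pin("pin_top","wrist"),pin("pin_top","scene"),"expect",w(-30,0,131.5))
E
```

```text
8.08 tcp (-159.6-0.1j) 107.1 F (-0.2+0.2j) -0.2
9.03 tcp (-120.3-0.1j) 106.9 F (0.7+0.1j) 0.5
10.18 tcp (-70.3+0j) 106.9 F (-0.2+0.4j) 0.6
10.6 tcp (-61.9-0.1j) 107.0 F (-0.8+0.4j) 0.5
10.85 tcp (-59.9+0j) 107.0 F (1.2-0.1j) -0.2
11.1 tcp (-57.9+0j) 107.0 F (0.1+0.7j) 0.6
11.35 tcp (-55.9-0j) 107.0 F (-0.4-0.3j) -0.1
11.6 tcp (-53.8-0j) 107.0 F (0.7+0.3j) -0.6
11.85 tcp (-51.9-0j) 107.0 F (0.3-0.4j) 0.1
12.1 tcp (-49.9-0j) 107.0 F (-0.2+0.2j) 0.5
12.35 tcp (-47.9-0j) 107.0 F (-0.2+0.4j) -0.4
12.6 tcp (-45.9-0j) 107.0 F (-0.3+0.4j) -0.3
[([473.4, -13.0, 135.3], 0.57)] [([473.5, -14.3, 130.0], 0.59)] expect [np.float64(564.5498061861796), np.float64(-42.42856865016474), 131.5]
```

Run:
```python
import cv2,numpy as np
a=cv2.imread("pics/scene2.png")[180:300,190:350]; b=cv2.imread("pics/wrist2.png")
cv2.imwrite("pics/c2.png",np.hstack([cv2.resize(a,(400,300),interpolation=2),cv2.resize(b,(400,300))]))
```

```text
(no output)
```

View pics/c2.png

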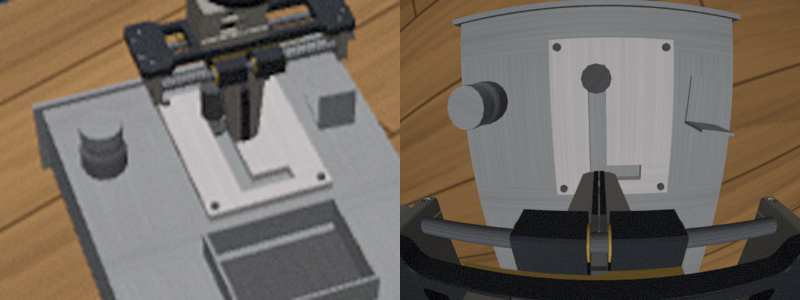

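Run:
```python
from h import *
i=viewer.camera_info("scene");K,R,t=[np.array(i[k]) for k in("camera_matrix","R","t")]
P=lambda p:np.round(((lambda c:c[:2]/c[2])(K@(R@np.array(p)+t))-[190,180])*2.5)
o=robot.observe(); print("tcp",P(o["tcp_pos"]),o["tcp_pos"],o["tcp_rot"],o["grip_width"],rot(1))
for n,p in dict(start=(-130,0,90),pintop=(-130,0,131.5),corner=(-30,0,90),end=(-30,36,90),pl1=(-5,-45,90),pl2=(-5,75,90),pl3=(-165,-45,90)).items(): print(n,P(w(*p)))
i=viewer.camera_info("wrist");C=-np.array(i["R"]).T@i["t"]; d=(complex(*C[:2])-O)*np.exp(-1j*TH); print("cam",d,C[2],np.array(i["R"])[2])
```

```text
tcp [241. 158.] [549.50034754 -36.88310955 106.98879758] [-5.51660664e-01 -3.09274529e+00 -2.35275502e-05] 0.005020211650175544 [0.55161664 3.09278572 0.        ]
start [213. 111.]
pintop [211.  80.]
corner [247. 182.]
end [283. 173.]
pl1 [209. 214.]
pl2 [332. 181.]
pl3 [157.  98.]
cam (-126.00016645707663+0.04970359014112091j) 312.66784747886373 [ 0.26483018 -0.0974299  -0.95936041]
```

Run:
```python
import cv2
a=cv2.imread("pics/scene2.png")[150:270,210:370]
cv2.imwrite("pics/c3.png",cv2.resize(a,(800,600),interpolation=2))
```

```text
(no output)
```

View pics/c3.png

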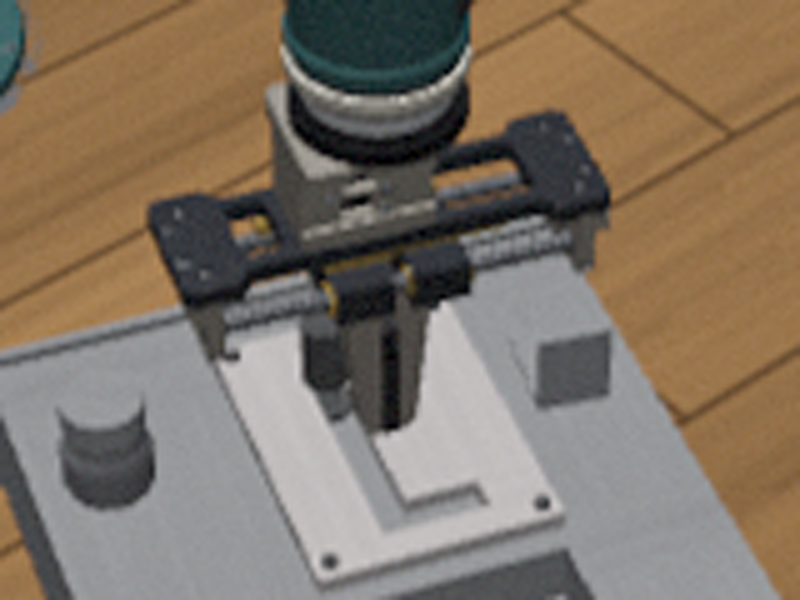

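Run:
```python
from h import *
o=robot.observe();print(o["t"])
im=snap("side","side3.png"); 
i=viewer.camera_info("side");K,R,t=[np.array(i[k]) for k in("camera_matrix","R","t")]
P=lambda p:(lambda c:c[:2]/c[2])(K@(R@np.array(p)+t))
u=P(o["tcp_pos"]).astype(int); x0,y0=u[0]-60,u[1]-60
c=cv2.resize(im[y0:y0+105,x0:x0+140,::-1],None,fx=5.7,fy=5.7,interpolation=2)
for n,p in dict(tcp=o["tcp_pos"],tcp24=o["tcp_pos"]+[0,0,24],start=w(-130,0,90),ptop=w(-130,0,131.5),corner=w(-30,0,90)).items():
    v=((P(p)-[x0,y0]+.5)*5.7).astype(int); print(n,v); cv2.drawMarker(c,tuple(int(k) for k in v),(0,0,255),0,10,1)
cv2.imwrite("pics/c4.png",c)
```

```text
12.8
tcp [348 348]
tcp24 [348 306]
start [509 444]
ptop [514 372]
corner [317 365]
```

View pics/c4.png

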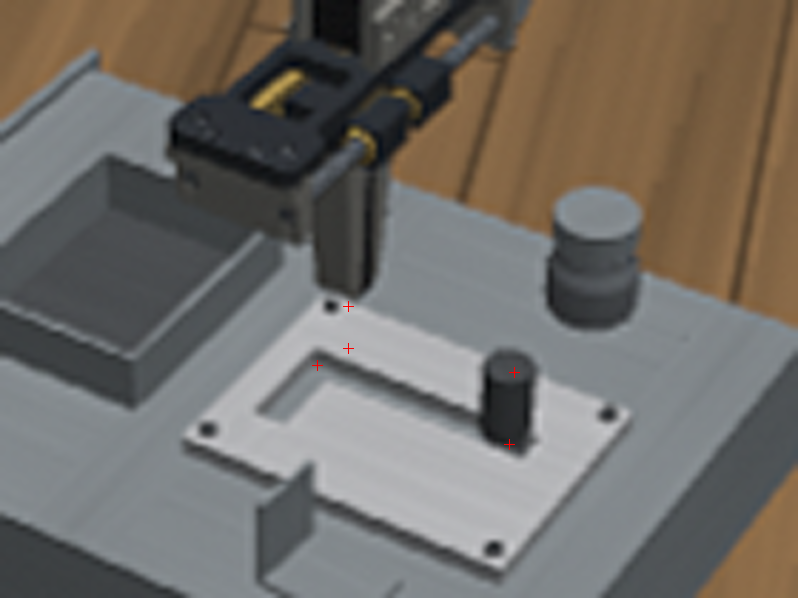

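The side crop shows the actual fingertips at (346,292), about 28 mm above the projected TCP (348,348). They passed over the pin at (510,395), which is still at the start. I'll go back and run about 28 mm lower, checking the force as it goes.

Run:
```python
from h import *
robot.servo_line(w(-48,0,135),feed=150)
robot.servo_line(w(-172,0,135),feed=200)
push([(-172,0,95),(-172,0,86),(-172,0,81)],8,feed=80)
push([(-160,0,81),(-145,0,81),(-135,0,81),(-120,0,81)],12,feed=40)
im=snap("side","side4.png"); print(pin("pin_top","side"),robot.observe()["t"])
cv2.imwrite("pics/c5.png",cv2.resize(im[180:300,290:450,::-1],None,fx=4,fy=4,interpolation=2))
```

```text
14.6 tcp (-171.6-0.2j) 95.0 F (-0.8+0.3j) 0.0
14.87 tcp (-172.1-0.1j) 86.0 F (0.6-1j) 0.6
15.12 tcp (-172.2-0.1j) 80.9 F (0.1-0.8j) 0.1
15.57 tcp (-159.7-0.1j) 81.0 F (-0.1+0.5j) -0.1
16.09 tcp (-144.8-0j) 80.9 F (-0.7+0.3j) -0.5
16.49 tcp (-134.6-0j) 80.9 F (-2.1+0j) -1.6
17.02 tcp (-119.1-0.1j) 81.0 F (-0.9+1.1j) -1.2
[([665.6, -77.2, 115.3], 0.65), ([502.0, -18.6, 133.3], 0.64)] 17.1167
```

View pics/c5.png

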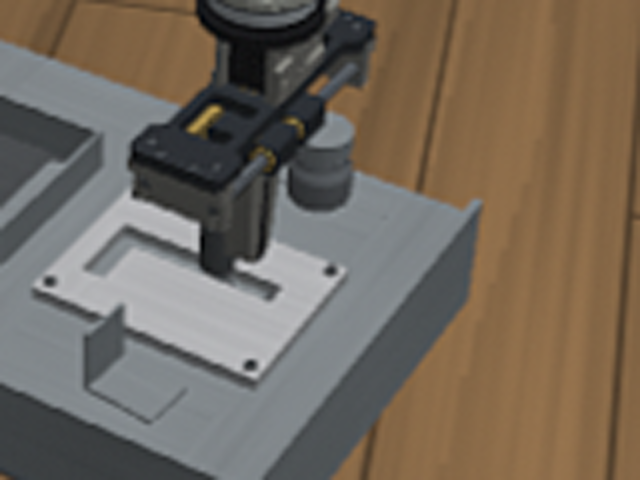

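The pin (crop 215,255) now moves with the fingers, 22 mm ahead of the TCP. I'll push on to the corner stop.

Run:
```python
from h import *
push([(-90,0,81),(-65,0,81)],15,feed=50)
push([(x,0,81) for x in np.arange(-58,-42,1.5)],12,feed=30)
im=snap("side","side5.png"); print(pin("pin_top","side"),pin("pin_top","scene") if snap("scene","scene5.png") is not None else 0,robot.observe()["t"],w(-30,0,131.5))
```

```text
17.87 tcp (-89.1-0.2j) 81.1 F (0.1+0.5j) 0.1
18.52 tcp (-64-0.1j) 81.0 F (-0.1-0.6j) -0.3
18.9 tcp (-57.8-0j) 81.0 F (-0.9-0.4j) 1.4
19.15 tcp (-56.6+0j) 81.0 F (-2.6+0.2j) 1.3
19.4 tcp (-55+0j) 81.0 F (-2.1-0.7j) 1.4
19.65 tcp (-53.7+0j) 81.0 F (-4.3-0.1j) 2.7
19.9 tcp (-53.5+0.1j) 80.9 F (-7.4+0.2j) 5.6
20.15 tcp (-53.2+0.1j) 80.9 F (-9.6-0.5j) 8.4
20.4 tcp (-53+0.1j) 80.8 F (-13.3-0.8j) 12.1
[([560.2, -41.4, 134.2], 0.46)] [([560.7, -44.4, 128.9], 0.48)] 20.6 [np.float64(564.5498061861796), np.float64(-42.42856865016474), 131.5]
```

Run:
```python
from h import *
for p in ((-68,0),(-68,-50),(-31,-50)): robot.servo_line(w(*p,81),feed=90)
push([(-31,-32,81),(-31,-22,81),(-31,-10,81)],15,feed=50)
push([(-31,y,81) for y in np.arange(-4,22,1.5)],12,feed=30)
im=snap("side","side6.png"); print(pin("pin_top","side"),pin("slot_end","side"),pin("pin_top","scene") if snap("scene","scene6.png") is not None else 0,robot.observe()["t"],w(-30,36,131.5))
```

```text
22.73 tcp (-31.2-31.6j) 81.0 F (0.3+0.1j) 0.1
23.08 tcp (-31-21.6j) 81.0 F (0.3+0.9j) -0.2
23.48 tcp (-31.1-9.2j) 80.9 F (0.4-0j) 0.0
23.82 tcp (-31-3.7j) 81.0 F (0.1-1j) 0.1
24.07 tcp (-31.1-2.5j) 81.0 F (-1-0.8j) 0.1
24.32 tcp (-31-1j) 81.0 F (-1.2-2j) 0.3
24.57 tcp (-31+0.6j) 81.0 F (-0.1-0.8j) 0.2
24.82 tcp (-31.1+2.2j) 81.0 F (-1-0.8j) -0.6
25.07 tcp (-31+3.7j) 81.0 F (0.2-1j) 0.0
25.32 tcp (-31.1+5.2j) 81.0 F (-1.2-1.4j) 0.5
25.57 tcp (-31.1+6.7j) 81.0 F -1.3j 0.6
25.82 tcp (-31+8.2j) 81.0 F (-0.1-1.7j) -0.3
26.07 tcp (-31+9.7j) 81.0 F (-0.7-1.6j) 1.1
26.32 tcp (-31+10.2j) 81.0 F (-0.9-4.7j) 1.5
26.57 tcp (-31+10.6j) 81.0 F (-1.1-6.2j) 3.3
26.82 tcp (-31+11j) 81.1 F (-2.1-10.4j) 3.2
27.07 tcp (-31+11.3j) 81.1 F (-2.4-10.7j) 5.2
27.32 tcp (-30.9+11.6j) 81.2 F (-1.9-13.4j) 5.8
[([574.1, -6.9, 133.0], 0.57)] [([575.0, -12.2, 90.9], 0.72), ([449.2, -123.9, 82.3], 0.59)] [([573.6, -9.0, 127.6], 0.42)] 27.575 [np.float64(576.995523805982), np.float64(-8.648336073580218), 131.5]
```

The stop was reached with the pin at the end position. I'll back off, lift clear and check.

Run:
```python
from h import *
robot.servo_line(w(-31,-20,81),feed=80); robot.servo_line(w(-31,-40,200),feed=150)
robot.servo_line(w(-190,-40,260),feed=200)
o=robot.observe(); print(o["t"],o["contact_force"])
a=snap("side","side7.png"); print(pin("pin_top","side"),pin("rivet_jar","side"),pin("bracket","side"))
b=snap("scene","scene7.png"); print(pin("pin_top","scene"))
f=lambda c:cv2.resize(c[:,:,::-1],(400,300),interpolation=2)
cv2.imwrite("pics/c7.png",np.hstack([f(a[200:290,290:410]),f(b[190:280,220:340])]))
```

```text
30.1417 [0.02373475 0.47149712 0.01266584]
[([574.4, -7.7, 134.6], 0.65), ([447.6, -127.8, 84.6], 0.18)] [([448.3, -126.3, 82.5], 0.8), ([590.5, -54.7, 4.0], 0.72)] []
[([572.8, -7.9, 128.9], 0.57)]
```

View pics/c7.png

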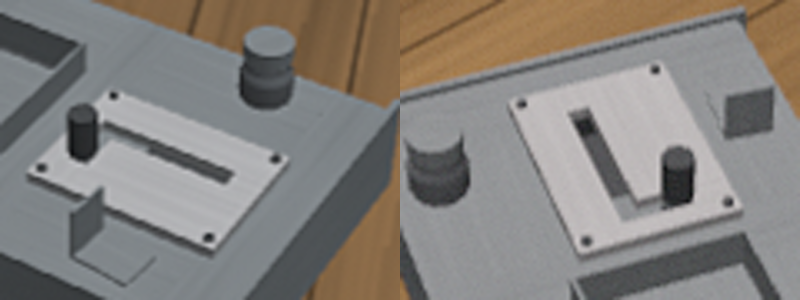

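Both crops show the pin at the end of the short leg, at (83,130) in the side view and (678,175) in the scene view. The jar and bracket haven't moved, and the hand is clear.

```bash
python3 -c "
from h import *
print(robot.job_done())"
```

```text
the job is handed in; nothing more can be done
None
```

The damper is shut and locked: I pushed the pin to the corner stop, then to the hard stop at the end of the short leg. The last pictures show it there with the jar and bracket in place and the hand clear, and the job is handed in at about 30 s. The first pass went over the pin without moving it, because the fingertips sit about 28 mm above the reported TCP.

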